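# Zero a gem colorimeter on its built-in white tile and open it for the stone

## Robot

A 7-joint arm with a two-finger parallel gripper is mounted at the origin on the work surface. World frame = base frame: x ahead of the robot, y to its left, z up, the work surface at z = 0. Lengths are in m, angles in rad, forces in N, time in s.
With the tool pointing down it reaches from about 0.425 to 0.875 m from the base axis. Payload 4.7 kg.
Tool frame: the origin (TCP) lies at the very end of the fingers, on their centre line; the grasp point (between the pads) lies 19 mm behind it; z points along the fingers, y is the line along which they close (so a half turn about z gives the same grasp; the last joint's range is limited). The gripper opens to 85 mm and grips with 20 to 120 N. Pads are 22 mm wide; open, the fingers measure 114 mm over their backs; the gripper's body (76 mm by 85 mm) begins 54 mm behind the grasp point. The pads swing forward as they close: fully open they stand 13 mm farther back than shut.
Start: joints at [-1.201, 0.321, -0.07, 1.45, 0.023, 1.371, -0.057], TCP at [0.226, 0.609, 0.205] pointing down, gripper open.
Joint ranges: [-2.86, 2.86], [-0.3, 2.09], [-1.38, 1.24], [0.06, 2.45], [-1.56, 4.7], [0.09, 2.05], [-2.69, 2.69]. Speed limits (rad/s): [2.57, 2.57, 3.14, 3.14, 3.14, 3.14, 3.14].

## Interface

Orientations are given as [roll, pitch, yaw] about the fixed x, y, z axes, in that order (R = Rz(yaw) Ry(pitch) Rx(roll)).
In Python, from bench import r gives the robot as it stands.
- The arm moves only by the shell command python3 -m crank 'ROWS' [OPENING] [FORCE]. ROWS is JSON, one flat list of numbers, 4 for each row, row after row: the shift along the tool's x, y, z each as a share of 4 cm, from -1 to 1, then the turn about the tool's z as a share of pi/4 rad, from -1 to 1. A call has 1 to 20 rows; each row shifts and turns the commanded pose from where the row before left it, along the tool's axes as they then stand; what a row does not reach is not made up. A row lasts 1/10 s, in which the tool goes at most 50 mm and 8.59 degrees, less where a joint would pass 70% of its speed; a pose out of reach is approached as far as the arm can. A call with a number of a shift or a turn outside -1 to 1 is refused whole. A call with a gripper value outside its range is refused whole. OPENING is the finger opening in mm, from 0 to 85.4, set as the call begins (- or left out, the last holds). The fingers move at their own pace and stop on an object; FORCE is the grip in N (left out, the last holds). Time passes only in rows, so rows that do not move let the fingers close. It gives the time, the measured TCP pose, the force, the opening and the grip force at its end, in the units of the state.
- r.state(): the state, without advancing time (a new reading comes with each control period).
- r.capture(name): name is "side" or "top" or "wrist"; returns (picture, depth): 480x640x3 uint8, blue, green, red; 480x640 float32, m along the optical axis (not along the pixel's ray), 0 where there is no reading.
- r.camera_info(name): a dict with "fov_y" (degrees; the focal length in pixels is half the picture's height over the tangent of half this angle, whatever the lens; pixels are square), "cx", "cy" (the principal point, pixels), "dist" ([k1, k2, p1, p2, k3] as OpenCV has them; the pictures are not rectified), "world_from_camera" (4x4, takes a point from camera to world coordinates). Camera axes: x right, y down, z forward; pixel columns grow to the right and rows downward; lengths in m; the calibration is good to about 2 mm. A picture is of the moment at which its call begins: read the wrist's pose just before it. camera_info takes no time and is no camera call; for the wrist camera it gives the pose at the moment of the call.
- r.hand_in(): hands the job in; it is judged then, once.
The state is a dict: "time_s": time; "qpos": joint angles; "joint_velocities": joint speeds; "joint_efforts": joint torques, N m; "tcp_pos": TCP position; "tcp_rot": TCP orientation; "contact_force": force on the tool from outside, world axes, zero at the start; "moment": the same for the moment, N m; "width": finger opening in m; "gripper_force": force on a finger pad.
Only numpy, scipy, OpenCV 4.12 (cv2) and the standard library are available. Lean on these libraries where they do the work, as an engineer would, in place of code of your own. Each camera call takes 0.05 s, during which the arm holds its last target. There are 200 camera calls.

## Task

Calibrate the gem colorimeter: slide its shutter plate, the one with the red knob, from shut to its next click stop so that the white tile rests under the port, let go, then push the blue spring slide all the way to its end and let it snap back. After that slide the shutter plate one more click, to its last stop, so that the port is open for the next stone. Leave the other things on the bench where they are.

Things in the scene. Friction and masses are not known exactly. Their poses are not given: they have to be found in the camera images.
- colorimeter: Silver bench instrument fixed to the table, 170 (x) x 220 (y) mm, any place and yaw. Origin: centre of its underside; z up; its front faces its own -x. Flat top deck 75 mm above the origin. The black shutter plate slides along y between two low steel rails (tops 9 mm above the deck) at x = 0; at the rear right a low black display hood, at the front right the blue spring slide; the rest is clear.
- port (a point): Centre of the port, a 24 mm hole in the grey bridge over the rails, on its top face: at (0, -30, 88) mm in the colorimeter frame. The bridge spans y -50 to -10 mm, top 13 mm above the deck. Through the hole one sees the part of the plate below it: black blank (shut), white disc (tile), or the blue lens (open).
- shutter (a joint): Travel in m of the shutter plate along the colorimeter's +y: 0 = shut (as found), 0.030 = white tile under the port, 0.060 = last stop, open. A sprung detent holds it at these stops: about 5 N pushes it out of a stop. Tipping points lie halfway, at 15 and 45 mm: past them it is pulled into the next stop when let go, and centres itself there. Hard ends 1 mm beyond the outer stops.
- shutter_knob (a point): Centre of the top face of the plate's red knob: upright cylinder 18 mm across and 24 mm high, on an 11 mm stem 6 mm high. Its top is 112 mm above the table, 37 above the deck, 30 above the plate. It moves with the plate, at (0, 30) mm when shut, (0, 60) at the tile, (0, 90) when open in the colorimeter frame.
- white_tile (a point): Centre of the 21 mm white tile on the top face of the shutter plate (7 mm above the deck); it lies straight below the port when the plate is at its tile stop.
- read (a joint): Travel in m of the blue spring-return slide along the colorimeter's +y: 0 = at rest, 0.018 = its hard end. The spring pushes back with 1.6 N at the start and 5 N at the end; let go, it snaps back to 0.
- read_top (a point): Centre of the top face of the blue slide's grip: a block 20 (x) x 14 (y) mm, standing from 3 to 27 mm above the deck (top 102 mm above the table), at (-55, -60) mm in the colorimeter frame when at rest. It moves with the slide.
- hood (a point): Highest point, rear middle, of the black display hood on the deck: 98 mm above the table. The hood covers x 31 to 82 mm, y -100 to 10 mm of the colorimeter frame. Keep off.
- balance: White carat balance fixed to the table, 200 x 170 x 63 mm high with its steel pan; origin at the centre of its underside. Not used.
- dish: Black stone dish, 52 mm across, 12 mm high, standing on the balance's pan; origin at the centre of its underside. Leave alone.
- port_cap: Round steel cap, 44 mm across, 22 mm high with its button, on the table in front of the colorimeter; origin at the centre of its underside. Leave alone.
- tweezers: Steel tweezers 140 mm long, 8 mm high, lying on the table in front of the colorimeter along their own x; origin near their middle, on the table. Leave alone.
- jar_a: Clear jar with steel lid, 74 mm across, 75 mm high; origin at the centre of its underside. Leave alone.
- jar_b: Clear jar with black lid, 70 mm across, 68 mm high; origin at the centre of its underside. Leave alone.
- pen_red: Pen with red cap, 132 mm long, 13 mm high, lying on the table along its own x; origin on the table near its middle. Leave alone.
- pen_green: Pen with green cap, 132 mm long, 13 mm high, lying on the table along its own x; origin on the table near its middle. Leave alone.

How it is judged:
On the way, in this order (a step that is already met when the one before it is completed fails the run):
1. the shutter plate rests, let go, at its middle stop: white tile under the port (within 3 mm) (value of joint shutter between 0.027 and 0.033 m and velocity of joint shutter between -0.005 and 0.005 m/s and contact force between the fingers and colorimeter below 0.3 N), for 0.2 s.
2. the blue slide is pushed to its end (within 2 mm) while the white tile is under the port (value of joint shutter between 0.027 and 0.033 m and value of joint read above 0.016 m), for 0.04 s.
3. the blue slide is let go and is back at rest, the white tile still under the port (value of joint shutter between 0.027 and 0.033 m and contact force between the fingers and colorimeter below 0.3 N and value of joint read below 0.0015 m), for 0.1 s.
At the end, for the whole second after the job is handed in: The shutter plate rests at its last stop with the port open (within 2.5 mm of 60 mm travel), the blue slide is back at rest (within 1.5 mm), nothing touches the colorimeter (value of joint shutter above 0.0575 m and value of joint read below 0.0015 m and velocity of joint shutter between -0.005 and 0.005 m/s and contact force between the fingers and colorimeter below 0.3 N).
It fails at once if a jar is moved by more than 20 mm (distance of any of jar_a, jar_b from where it was at the start of the episode above 0.02 m).
It fails at once if a pen is moved by more than 20 mm (distance of any of pen_red, pen_green from where it was at the start of the episode above 0.02 m).
It fails at once if the tweezers or the port cap are moved by more than 20 mm (distance of any of tweezers, port_cap from where it was at the start of the episode above 0.02 m).
It fails at once if the stone dish is moved by more than 20 mm (distance of dish from where it was at the start of the episode above 0.02 m).
It also fails if it takes over 56 s, if anything falls off the work surface, if the arm or the gripper's body presses on something with over 40 N, if the wrist force passes 120 N, or if a joint passes its speed limit or range.

## Working session

There is one attempt and no reset: what is moved stays moved. The work goes in short steps, Python scripts to look and compute and a shell command to move; the robot and the scene stay as the last step left them, time stands still between calls to the robot, and variables do not carry over. Pictures are saved under pics/ and viewed, at most 11 in all, crops included, and the job is handed in when it is done.

```bash
mkdir -p pics; ls; python3 - <<'E'
from bench import r
import cv2,numpy as np
s=r.state();print(s['time_s'],s['tcp_pos'],s['tcp_rot'],s['width'])
for n in("top","side"):
    p,d=r.capture(n);cv2.imwrite(f"pics/{n}0.png",p);np.save(f"pics/{n}0.npy",d)
    i=r.camera_info(n);print(n,i['fov_y'],i['cx'],i['cy'],i['dist'],np.round(i['world_from_camera'],3).tolist())
E
```

```text
pics
0.0 [0.22625633 0.60872288 0.20400913] [-3.13968021e+00  8.88152506e-05  2.78584641e+00] 0.08546500107588215
top 50.607394197854504 319.5896643971673 241.32889284696628 [0.05001864 0.         0.         0.         0.        ] [[-0.029, -0.985, 0.169, 0.329], [-0.999, 0.034, 0.025, -0.029], [-0.03, -0.168, -0.985, 1.263], [0.0, 0.0, 0.0, 1.0]]
side 43.77829699620646 317.5825883897504 236.86271143717266 [0.02440965 0.         0.         0.         0.        ] [[0.856, -0.264, 0.444, -0.168], [-0.516, -0.474, 0.714, -1.157], [0.022, -0.84, -0.542, 0.938], [0.0, 0.0, 0.0, 1.0]]
```

View pics/top0.png

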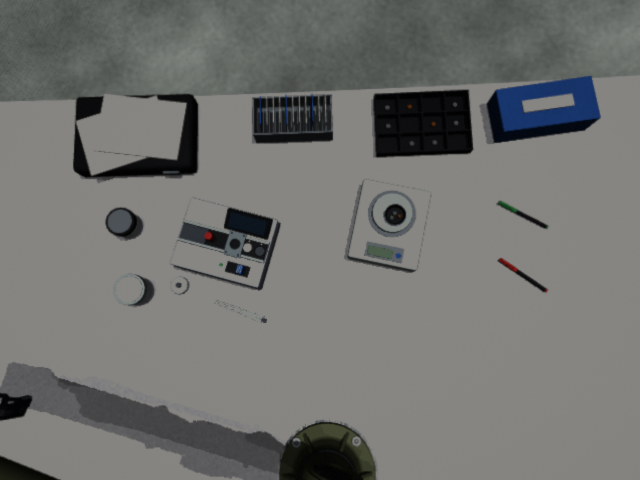

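View pics/side0.png

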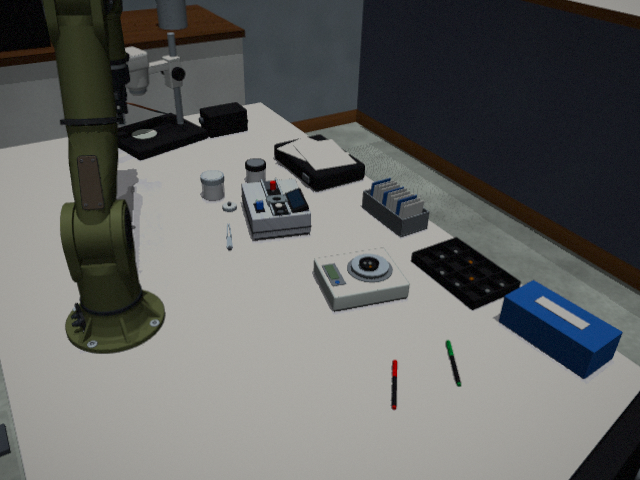

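Top view: red knob at about (208,236), port (235,243), blue slide (239,269), hood (248,222). The colorimeter's +y points left (world +y) and its front faces the robot. The balance is at (390,225) and the jars at (122,222) and (130,290). The side view agrees.

```bash
cat > h.py <<'E'
import cv2,numpy as np
def ray(info,uv,z):
    f=240/np.tan(np.radians(info['fov_y']/2));K=np.array([[f,0,info['cx']],[0,f,info['cy']],[0,0,1]])
    u=cv2.undistortPoints(np.float64(uv).reshape(-1,1,2),K,np.array(info['dist'])).reshape(-1,2)
    T=np.array(info['world_from_camera']);d=np.c_[u,np.ones(len(u))]@T[:3,:3].T;o=T[:3,3]
    return o+d*((z-o[2])/d[:,2])[:,None]
def blobs(m,amin=15):
    n,l,s,c=cv2.connectedComponentsWithStats(m.astype(np.uint8))
    return sorted([(int(s[i,4]),c[i],l==i) for i in range(1,n) if s[i,4]>=amin],key=lambda t:-t[0])
def masks(p):
    h=cv2.cvtColor(p,cv2.COLOR_BGR2HSV);H,S,V=cv2.split(h)
    return ((H<8)|(H>172))&(S>130)&(V>60), (H>100)&(H<130)&(S>130)&(V>50)
E
python3 - <<'E'
from bench import r
from h import *
for n in("top","side"):
    p=cv2.imread(f"pics/{n}0.png");i=r.camera_info(n);R,B=masks(p)
    x0,y0,x1,y1=(165,190,290,295) if n=="top" else(235,170,315,240)
    box=np.zeros(R.shape,bool);box[y0:y1,x0:x1]=1
    for nm,m,z in(("red",R,.105),("blue",B,.1)):
        for a,c,_ in blobs(m&box,6): print(n,nm,a,c.round(1),ray(i,[c],z).round(4))
    if n=="top":
        d=np.load("pics/top0.npy");v,u=np.mgrid[:480,:640];f=240/np.tan(np.radians(i['fov_y']/2))
        T=np.array(i['world_from_camera']);P=np.stack([(u-i['cx'])/f*d,(v-i['cy'])/f*d,d],-1)@T[:3,:3].T+T[:3,3]
        m=box&(P[...,2]>.06)&(P[...,2]<.125)&(d>0)
        a,c,mm=blobs(m)[0];W=P[mm];print(a,np.percentile(W[:,2],[5,50,95]))
        q=cv2.minAreaRect(W[:,:2].astype(np.float32)*1000);print(q,cv2.boxPoints(q).round(1).tolist())
        cv2.imwrite("pics/c1.png",cv2.resize(p[185:300,95:295],None,fx=4,fy=4,interpolation=cv2.INTER_CUBIC))
E
```

```text
top red 48 [207.7 235.5] [[0.5505 0.26   0.105 ]]
top blue 26 [239.8 268.8] [[0.4707 0.1864 0.1   ]]
6437 [0.07095653 0.07677053 0.09344334]
((540.8646240234375, 230.3159942626953), (221.9969024658203, 171.27410888671875), 73.0566635131836) [[426.6000061035156, 149.10000610351562], [590.4000244140625, 99.19999694824219], [655.0999755859375, 311.5], [491.29998779296875, 361.5]]
side red 51 [272.5 184.8] [[0.5447 0.2491 0.105 ]]
side blue 53 [259.2 205.2] [[0.46   0.1669 0.1   ]]
```

View pics/c1.png

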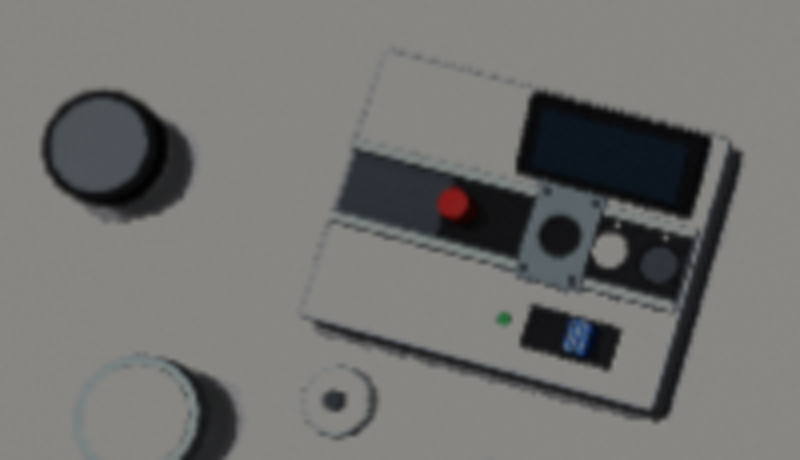

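Colorimeter origin is about (0.541, 0.230) with yaw −17°, and the knob is at (0.550, 0.2595). The crop confirms the layout: knob at (454,204), port (560,236), blue grip (578,337). Next I move above the knob with the tool aligned.

```bash
python3 -m crank '[0,0,0,-0.076, -0.57,-0.33,0,0, -0.57,-0.33,0,0, -0.57,-0.33,0,0, -0.57,-0.33,0,0, -0.57,-0.33,0,0, -0.57,-0.33,0,0, -0.57,-0.33,0,0, -0.57,-0.33,0,0, -0.57,-0.33,0,0, -0.57,-0.33,0,0, -0.57,-0.33,0,0, -0.57,-0.33,0,0, -0.57,-0.33,0,0, -0.57,-0.33,0,0, -0.57,-0.33,0,0, -0.57,-0.33,0,0, -0.57,-0.33,0,0, 0,0,0,0]' 40 20
python3 - <<'E'
from bench import r
from h import *
s=r.state();i=r.camera_info("wrist");p,d=r.capture("wrist");cv2.imwrite("pics/w1.png",p)
print(s['tcp_pos'],s['tcp_rot'],s['contact_force'])
R,B=masks(p)
for nm,m,z in(("red",R,.112),("blue",B,.102)):
    for a,c,_ in blobs(m,60): print(nm,a,c.round(1),ray(i,[c],z).round(4))
E
```

```text
time_s: 2.0
tcp_pos: [0.5345, 0.2766, 0.2046]
tcp_rot: [-3.139, 0.002, 2.838]
contact_force: [0.5, -0.5, -1.1]
width: 0.04
gripper_force: 0.0
[0.53447876 0.27663395 0.20462533] [-3.13911897e+00  1.77209764e-03  2.83848801e+00] [ 0.54493199 -0.46810091 -1.14194603]
red 508 [304.5 253.8] [[0.5446 0.2599 0.112 ]]
blue 388 [197.9 185.8] [[0.4689 0.1958 0.102 ]]
```

View pics/w1.png

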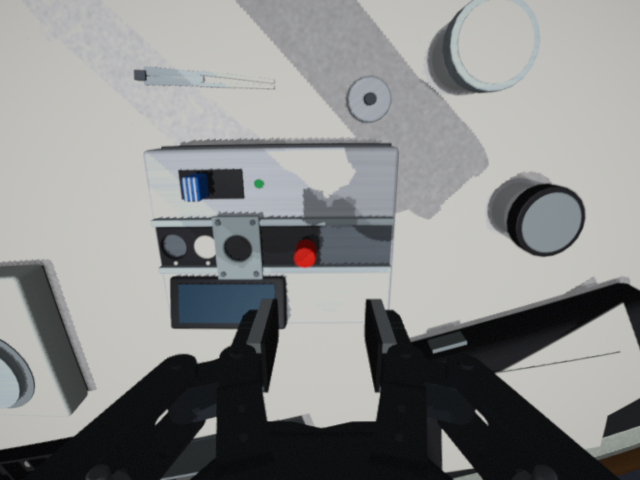

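Wrist view: knob top at about (305,258), port (238,247), blue grip (195,186). The arm may have been still settling, so I let it settle and measure again.

```bash
python3 -m crank '[0,0,0,0, 0,0,0,0, 0,0,0,0]'
cat > m.py <<'E'
from bench import r
from h import *
s=r.state();i=r.camera_info("wrist");p,d=r.capture("wrist");cv2.imwrite("pics/wl.png",p)
print(s['tcp_pos'].round(4),s['tcp_rot'].round(4),s['joint_velocities'].round(3).max())
R,B=masks(p);V=p.max(2)
a,c,m=blobs(R,60)[0]
t=R&m&(V>0.85*np.percentile(V[m],90));a,c,_=blobs(t)[0];print("knob top",a,c.round(1),ray(i,[c],.112).round(4))
a,c,m=blobs(cv2.dilate(B.astype(np.uint8),np.ones((3,3))),60)[0];print("blue",a,c.round(1),ray(i,[c],.102).round(4))
# deck edges from depth
v,u=np.mgrid[:480:2,:640:2];dd=d[::2,::2]
uv=np.c_[u.ravel(),v.ravel()];g=ray(i,uv,0.);o=np.array(i['world_from_camera'])[:3,3]
T=np.array(i['world_from_camera']);dz=(g-o)@T[:3,2];P=(o+(g-o)*(dd.ravel()/dz)[:,None]).reshape(*dd.shape,3)
k=(P[...,2]>.065)&(P[...,2]<.11)&(np.hypot(P[...,0]-.541,P[...,1]-.23)<.15)&(dd>0)
a,c,mm=blobs(k)[0];print(a,cv2.minAreaRect(P[mm][:,:2].astype(np.float32)*1000),np.median(P[mm][:,2]))
h=cv2.HoughCircles(cv2.medianBlur(cv2.cvtColor(p,6),3),cv2.HOUGH_GRADIENT,1,20,param1=100,param2=18,minRadius=9,maxRadius=20)
if h is not None:
    for q in h[0][:10]: print("circ",q.round(1),ray(i,[q[:2]],.088).round(4))
E
python3 m.py
```

```text
time_s: 2.35
tcp_pos: [0.5309, 0.2828, 0.2051]
tcp_rot: [3.141, -0.0, 2.848]
contact_force: [0.2, -0.3, -0.4]
width: 0.0401
gripper_force: 0.0
[0.5309 0.2828 0.2051] [ 3.1413e+00 -4.0000e-04  2.8476e+00] 0.005
knob top 287 [297.4 264.4] [[0.5482 0.2581 0.112 ]]
blue 693 [189.7 192.3] [[0.4687 0.1933 0.102 ]]
9884 ((538.623779296875, 229.66851806640625), (219.36521911621094, 167.24435424804688), 73.0198745727539) 0.07483880498176224
circ [363.5 103.5  19.4] [[0.4448 0.3435 0.088 ]]
circ [231.5 252.5  13.8] [[0.5297 0.2015 0.088 ]]
circ [198.5 251.5  10.6] [[0.5204 0.1736 0.088 ]]
circ [296.5 264.5  10. ] [[0.557  0.2527 0.088 ]]
circ [168.5 249.5   9.4] [[0.5108 0.1485 0.088 ]]
```

```bash
python3 -m crank '[-0.3,-0.23,0,0, -0.29,-0.23,0,0, 0,0,0,0, 0,0,0.5,0, 0,0,0.5,0, 0,0,0.5,0, 0,0,0.5,0, 0,0,0.5,0, 0,0,0.35,0, 0,0,0,0, 0,0,0,0, 0,0,0,0]' 40 20
```

```text
time_s: 3.6
tcp_pos: [0.5498, 0.2575, 0.0925]
tcp_rot: [3.14, 0.002, 2.845]
contact_force: [0.2, 0.8, -0.4]
width: 0.0404
gripper_force: 0.0
```

```bash
python3 -m crank '[0,0,0,0, 0,0,0,0, 0,0,0,0, 0,0,0,0, 0,0,0,0]' 10 20
```

```text
time_s: 4.1
tcp_pos: [0.5489, 0.2571, 0.0912]
tcp_rot: [3.141, 0.0, 2.845]
contact_force: [-0.4, 0.9, -0.6]
width: 0.01
gripper_force: 0.0
```

```bash
python3 m.py
```

```text
[0.5489 0.2571 0.0912] [3.1414e+00 1.0000e-04 2.8455e+00] 0.002
knob top 607 [321.1 304.9] [[0.5472 0.2582 0.112 ]]
blue 1799 [142.7 185.1] [[0.4697 0.1959 0.102 ]]
21170 ((535.8594970703125, 230.6071319580078), (218.91807556152344, 162.50628662109375), 73.35014343261719) 0.0747661042434108
circ [214.5 284.5  19.4] [[0.5311 0.2022 0.088 ]]
circ [164.5 277.5  19.4] [[0.5192 0.1772 0.088 ]]
circ [118.5 273.5  19.4] [[0.5096 0.1531 0.088 ]]
circ [418.5  53.5   9.6] [[0.4519 0.3329 0.088 ]]
```

View pics/wl.png

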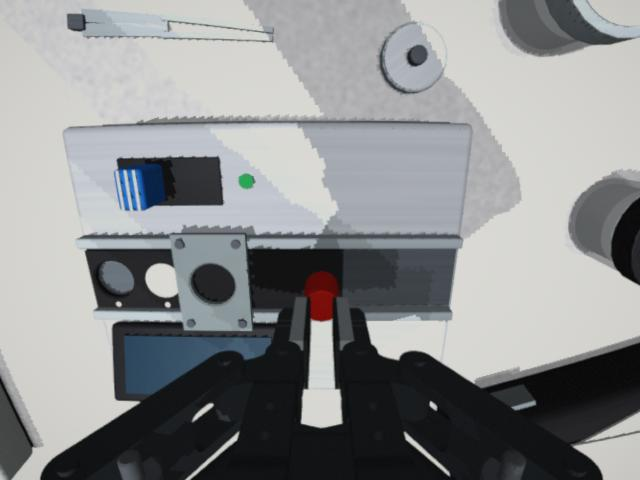

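The wrist view shows the knob at (321,295) with the pad tips beside its far part at (300,297) and (345,297). No grip force is reported, so I check where the pad tips really are.

```bash
python3 - <<'E'
from bench import r
from h import *
s=r.state();print(s['width'],s['gripper_force'],s['contact_force'].round(2))
i=r.camera_info("wrist");p,d=r.capture("wrist");T=np.array(i['world_from_camera']);f=240/np.tan(np.radians(i['fov_y']/2))
K=np.array([[f,0,i['cx']],[0,f,i['cy']],[0,0,1]]);W=np.linalg.inv(T)
t=s['tcp_pos'];ty=np.array([.291,.957,0])
for q in(t,t+[0,0,.019],t+.009*ty,t-.009*ty,[.5477,.2583,.112]):
    print(np.round(q,4),cv2.projectPoints(np.float64([q]),cv2.Rodrigues(W[:3,:3])[0],W[:3,3],K,np.array(i['dist']))[0].ravel().round(1))
for uv in[(321,285),(321,310),(298,310),(298,325),(345,310),(345,325),(310,330),(332,330),(321,340)]:
    D=d[uv[1],uv[0]];g=ray(i,[uv],0)[0];o=T[:3,3];print(uv,D.round(3),(o+(g-o)*D/((g-o)@T[:3,2])).round(4),p[uv[1],uv[0]])
E
```

```text
0.009683709677393671 0.0 [ 0.06 -0.17 -0.48]
[0.5489 0.2571 0.0912] [320.1 289.2]
[0.5489 0.2571 0.1102] [320.  306.7]
[0.5515 0.2657 0.0912] [336.9 289.2]
[0.5463 0.2485 0.0912] [303.3 289.2]
[0.5477 0.2583 0.112 ] [321.6 305.8]
(321, 285) 0.168 [0.5398 0.2604 0.1062] [ 7  7 87]
(321, 310) 0.167 [0.5504 0.2572 0.1108] [  9  13 120]
(298, 310) 0.143 [0.5359 0.2516 0.1323] [78 75 72]
(298, 325) 0.132 [0.536  0.2523 0.1439] [78 76 72]
(345, 310) 0.143 [0.5417 0.2702 0.1321] [79 76 72]
(345, 325) 0.132 [0.5411 0.2696 0.1442] [78 76 72]
(310, 330) 0.151 [0.5491 0.2525 0.1281] [100 102 101]
(332, 330) 0.213 [0.5859 0.2535 0.0742] [117 120 118]
(321, 340) 0.215 [0.5905 0.245  0.0748] [212 217 216]
```

```bash
python3 - <<'E'
from bench import r
from h import *
i=r.camera_info("wrist");p,d=r.capture("wrist");T=np.array(i['world_from_camera']);o=T[:3,3]
for u in(292,298,302,306,310,332,336,340,344,348):
    out=[]
    for v in range(288,324,4):
        D=d[v,u];g=ray(i,[(u,v)],0)[0];P=o+(g-o)*D/((g-o)@T[:3,2]);out.append(f"{v}:{P[2]*1000:.0f}{'R' if p[v,u,2]>2*p[v,u,1]+20 else ''}")
    print(u,*out)
cv2.imwrite("pics/z.png",cv2.resize(p[240:370,240:400],None,fx=4.5,fy=4.5,interpolation=cv2.INTER_CUBIC))
E
```

```text
292 288:81 292:81 296:81 300:81 304:80 308:125 312:127 316:130 320:140
298 288:81 292:81 296:118 300:123 304:126 308:131 312:133 316:137 320:140
302 288:81 292:80 296:120 300:123 304:128 308:131 312:133 316:137 320:140
306 288:99R 292:105R 296:119 300:123 304:128 308:130 312:135 316:136 320:140
310 288:104R 292:110R 296:120R 300:124R 304:125R 308:125R 312:259R 316:127R 320:128
332 288:106R 292:109R 296:111R 300:111R 304:111R 308:111R 312:112R 316:111R 320:83
336 288:100R 292:107R 296:118 300:124 304:128 308:131 312:135 316:138 320:141
340 288:81 292:82 296:119 300:122 304:127 308:130 312:134 316:136 320:139
344 288:75 292:75 296:117 300:123 304:127 308:131 312:134 316:137 320:140
348 288:74 292:75 296:75 300:124 304:128 308:130 312:134 316:136 320:140
```

View pics/z.png

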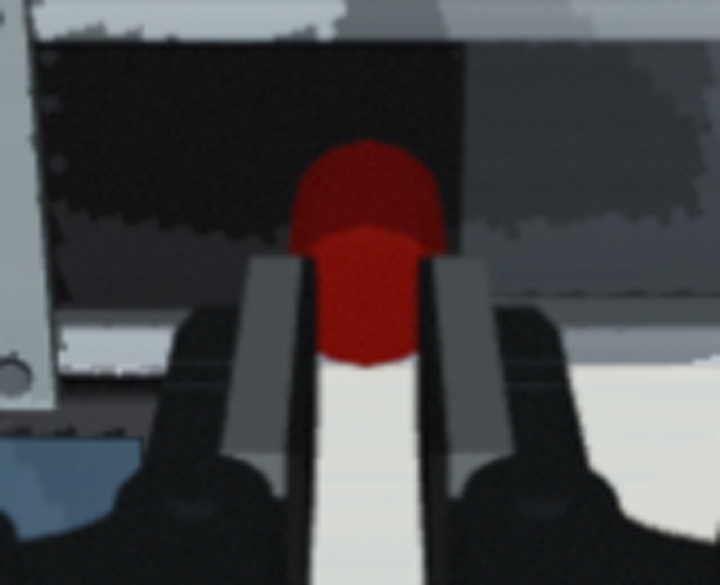

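The crop shows the pad tips ending at z ≈ 0.117, about 26 mm behind the nominal TCP, so the fingers closed just above the knob without touching it. I open and lower by about 22 mm, watching the force.

```bash
python3 -m crank '[0,0,0,0, 0,0,0,0, 0,0,0,0, 0,0,0,0, 0,0,0.2,0, 0,0,0.2,0, 0,0,0.15,0, 0,0,0,0, 0,0,0,0]' 40 20;  python3 -m crank '[0,0,0,0, 0,0,0,0, 0,0,0,0, 0,0,0,0]' 10 20
```

```text
time_s: 5.15
tcp_pos: [0.5487, 0.257, 0.0688]
tcp_rot: [-3.141, -0.0, 2.845]
contact_force: [-0.4, 0.3, 0.1]
width: 0.0399
gripper_force: 0.0
time_s: 5.55
tcp_pos: [0.5492, 0.2572, 0.0696]
tcp_rot: [3.141, 0.001, 2.845]
contact_force: [-0.2, -0.4, 1.3]
width: 0.0172
gripper_force: 20.5
```

Gripped at 17 mm with 20 N. Now I slide 30 mm.

```bash
python3 -m crank '[0,0.1,0,0, 0,0.15,0,0, 0,0.15,0,0, 0,0.15,0,0, 0,0.1,0,0, 0,0.1,0,0, 0,0,0,0, 0,0,0,0, 0,0,0,0]'
```

```text
time_s: 6.45
tcp_pos: [0.558, 0.2861, 0.0695]
tcp_rot: [3.141, 0.001, 2.846]
contact_force: [0.1, -0.2, 3.2]
width: 0.0172
gripper_force: 20.7
```

```bash
python3 -m crank '[0,0,0,0, 0,0,0,0, 0,0,0,0, 0,0,0,0, 0,0,-0.5,0, 0,0,-0.5,0, 0,0,-0.5,0, 0,0,-0.5,0, 0,0,-0.5,0, 0,0,0,0, 0,0,0,0, 0,0,0,0]' 40; python3 m.py
```

```text
time_s: 7.65
tcp_pos: [0.5569, 0.2855, 0.1677]
tcp_rot: [-3.14, -0.002, 2.846]
contact_force: [0.8, -0.4, 0.6]
width: 0.0399
gripper_force: 0.0
[0.5569 0.2855 0.1677] [-3.1401e+00 -1.5000e-03  2.8456e+00] 0.006
knob top 425 [322.2 252.4] [[0.5568 0.2867 0.112 ]]
blue 889 [155.2 168.9] [[0.4702 0.1953 0.102 ]]
13325 ((538.9846801757812, 229.04136657714844), (220.32476806640625, 166.86866760253906), 72.68376922607422) 0.0748346159249117
circ [206.5 238.5  14.1] [[0.5292 0.2038 0.088 ]]
circ [172.5 235.5  13. ] [[0.5194 0.1796 0.088 ]]
```

View pics/wl.png

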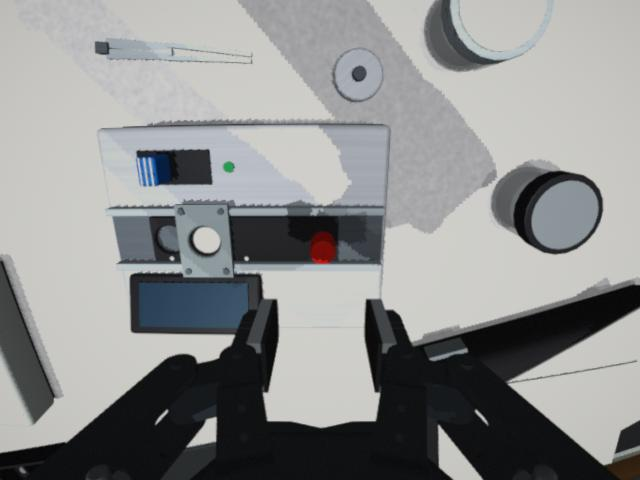

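The white tile shows in the port at (206,239), so step 1 is done. Next I go over the blue grip.

```bash
python3 -m crank '[0.2,-0.42,0,0, 0.2,-0.42,0,0, 0.2,-0.42,0,0, 0.2,-0.42,0,0, 0.2,-0.42,0,0, 0.2,-0.43,0,0, 0.2,-0.43,0,0, 0,0,0,0, 0,0,0.5,0, 0,0,0.5,0, 0,0,0,0, 0,0,0,0, 0,0,0,0]' 36 20; python3 m.py
```

```text
time_s: 9.0
tcp_pos: [0.4703, 0.1894, 0.1299]
tcp_rot: [3.141, 0.001, 2.846]
contact_force: [-0.5, 1.1, 0.7]
width: 0.036
gripper_force: 0.0
[0.4703 0.1894 0.1299] [3.1407e+00 1.0000e-03 2.8457e+00] 0.001
knob top 397 [500.4 350. ] [[0.5559 0.2861 0.112 ]]
blue 885 [317.3 260.1] [[0.4645 0.1894 0.102 ]]
11869 ((535.98974609375, 230.01077270507812), (219.697998046875, 162.512451171875), 73.28669738769531) 0.07486760971167766
circ [492.5 147.5  19.4] [[0.4314 0.3086 0.088 ]]
circ [ 14.5 459.5  19.4] [[ 0.5791 -0.14    0.088 ]]
circ [318.5 323.5  13.2] [[0.5153 0.1745 0.088 ]]
circ [355.5 329.5  10.3] [[0.5276 0.1979 0.088 ]]
```

View pics/wl.png

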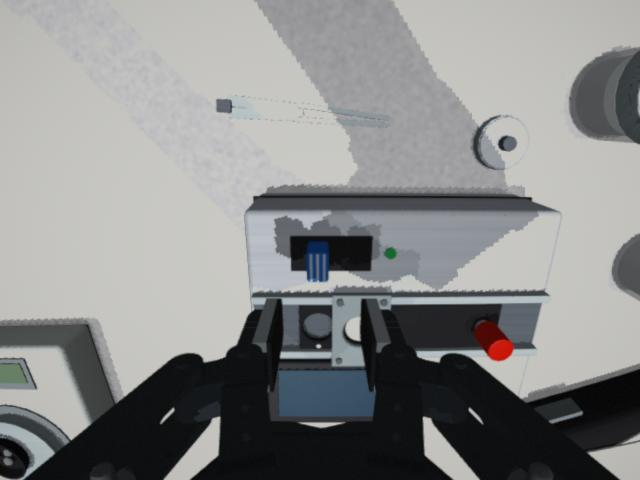

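The blue grip at (318,261) is centred between the fingers. I descend and close.

```bash
python3 -m crank '[0,0,0.4,0, 0,0,0.4,0, 0,0,0.4,0, 0,0,0.3,0, 0,0,0.2,0, 0,0,0,0, 0,0,0,0, 0,0,0,0]' 36 20;  python3 -m crank '[0,0,0,0, 0,0,0,0, 0,0,0,0, 0,0,0,0]' 8 25
```

```text
time_s: 9.85
tcp_pos: [0.4702, 0.1892, 0.0619]
tcp_rot: [3.141, 0.001, 2.846]
contact_force: [-0.4, -0.2, 0.3]
width: 0.0357
gripper_force: 0.0
time_s: 10.25
tcp_pos: [0.4699, 0.1887, 0.0618]
tcp_rot: [3.141, 0.001, 2.845]
contact_force: [-1.5, -2.7, 5.4]
width: 0.0133
gripper_force: 28.7
```

```bash
python3 -m crank '[0,0.1,0,0, 0,0.1,0,0, 0,0.1,0,0, 0,0.1,0,0, 0,0.06,0,0, 0,0,0,0, 0,0,0,0]'
```

```text
time_s: 10.95
tcp_pos: [0.4747, 0.2045, 0.0618]
tcp_rot: [-3.139, -0.001, 2.845]
contact_force: [-3.7, -5.2, 9.8]
width: 0.0129
gripper_force: 29.1
```

```bash
python3 -m crank '[0,0.06,0,0, 0,0.06,0,0, 0,0,0,0, 0,0,0,0]'
```

```text
time_s: 11.35
tcp_pos: [0.4746, 0.2046, 0.0617]
tcp_rot: [-3.132, -0.003, 2.843]
contact_force: [-8.8, -14.0, 16.6]
width: 0.0131
gripper_force: 30.1
```

```bash
python3 - <<'E'
from bench import r
import cv2
p,d=r.capture("wrist");cv2.imwrite("pics/e.png",cv2.resize(p[170:400,200:480],None,fx=2.5,fy=2.5))
E
```

```text
(no output)
```

View pics/e.png

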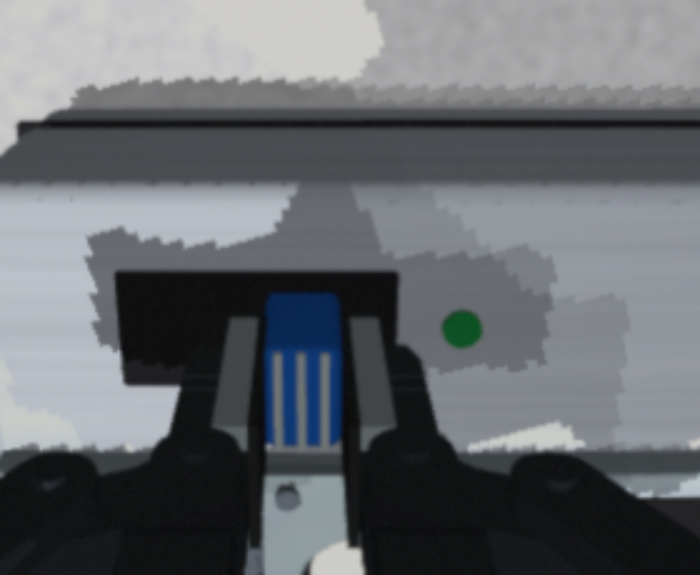

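The block has travelled about 18 mm along its slot and the force confirms the hard end. One small extra push, then I release wide so it can snap back, and lift.

```bash
python3 -m crank '[0,0.05,0,0, 0,0,0,0]';python3 -m crank '[0,-0.1,0,0, 0,0,0,0, 0,0,0,0, 0,0,0,0, 0,0,0,0, 0,0,0,0, 0,0,-0.5,0, 0,0,-0.5,0, 0,0,-0.5,0, 0,0,-0.5,0, 0,0,-0.5,0, 0,0,0,0, 0,0,0,0, 0,0,0,0]' 80; python3 m.py
```

```text
time_s: 11.6
tcp_pos: [0.4746, 0.2046, 0.0617]
tcp_rot: [-3.128, -0.004, 2.842]
contact_force: [-11.6, -19.1, 21.5]
width: 0.0131
gripper_force: 30.5
time_s: 13.0
tcp_pos: [0.4751, 0.209, 0.16]
tcp_rot: [-3.141, -0.001, 2.846]
contact_force: [-0.2, -0.9, 0.0]
width: 0.0797
gripper_force: 0.0
[0.4751 0.209  0.16  ] [-3.1405e+00 -1.2000e-03  2.8457e+00] 0.006
knob top 178 [458.3 325.1] [[0.5549 0.2894 0.112 ]]
blue 745 [289.9 246.9] [[0.4655 0.19   0.102 ]]
11342 ((539.2470703125, 228.92269897460938), (219.27317810058594, 169.08084106445312), 73.19279479980469) 0.07511635635407118
circ [331.5 311.5  13.6] [[0.5302 0.2013 0.088 ]]
circ [ 15.5 434.5  19.4] [[ 0.5791 -0.1448  0.088 ]]
circ [293.5 303.5  12.2] [[0.5149 0.175  0.088 ]]
```

View pics/wl.png

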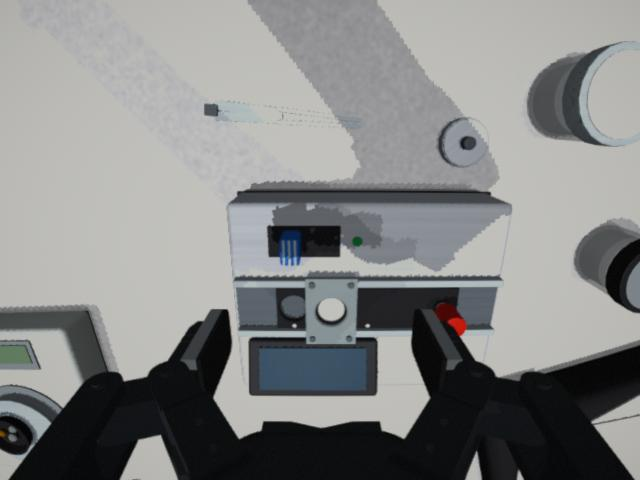

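The blue slide is back at rest at (290,248) and the tile is still under the port. Now back to the knob.

```bash
python3 -m crank '[-0.23,0.41,0,0, -0.23,0.41,0,0, -0.23,0.41,0,0, -0.23,0.41,0,0, -0.23,0.41,0,0, -0.23,0.41,0,0, 0,0,0,0, 0,0,0.5,0, 0,0,0.5,0, 0,0,0.5,0, 0,0,0.4,0, 0,0,0.35,0, 0,0,0,0, 0,0,0,0, 0,0,0,0]' 40 20;  python3 -m crank '[0,0,0,0, 0,0,0,0, 0,0,0,0, 0,0,0,0]' 10 20
```

```text
time_s: 14.55
tcp_pos: [0.558, 0.2876, 0.0723]
tcp_rot: [3.14, 0.001, 2.846]
contact_force: [0.0, 0.5, 0.2]
width: 0.0402
gripper_force: 0.0
time_s: 14.95
tcp_pos: [0.5577, 0.2867, 0.0722]
tcp_rot: [3.141, 0.001, 2.845]
contact_force: [-2.1, -2.2, 5.8]
width: 0.0167
gripper_force: 19.9
```

```bash
python3 -m crank '[0,0.1,0,0, 0,0.15,0,0, 0,0.15,0,0, 0,0.15,0,0, 0,0.1,0,0, 0,0.1,0,0, 0,0,0,0, 0,0,0,0, 0,0,0,0]';python3 -m crank '[0,0,0,0, 0,0,0,0, 0,0,0,0, 0,0,0,0, 0,0,-0.5,0, 0,0,-0.5,0, 0,0,-0.5,0, 0,0,-0.5,0, 0,0,-0.5,0, 0,0,0,0, 0,0,0,0, 0,0,0,0]' 40; python3 m.py
```

```text
time_s: 15.85
tcp_pos: [0.5665, 0.3156, 0.0721]
tcp_rot: [3.141, 0.001, 2.845]
contact_force: [-1.5, -2.0, 6.3]
width: 0.0167
gripper_force: 20.0
time_s: 17.05
tcp_pos: [0.5653, 0.3155, 0.1697]
tcp_rot: [-3.14, -0.001, 2.846]
contact_force: [0.1, 0.4, -0.5]
width: 0.04
gripper_force: 0.0
[0.5653 0.3155 0.1697] [-3.1400e+00 -1.4000e-03  2.8456e+00] 0.006
knob top 86 [319.2 260. ] [[0.5707 0.313  0.112 ]]
blue 2268 [129.9 301.5] [[0.565  0.1601 0.102 ]]
13213 ((539.4967041015625, 229.92190551757812), (219.46311950683594, 168.39117431640625), 73.0658950805664) 0.07486039477926132
circ [204.5 241.5  15. ] [[0.5397 0.2306 0.088 ]]
circ [165.5 240.5  15.2] [[0.5301 0.2017 0.088 ]]
```

View pics/wl.png

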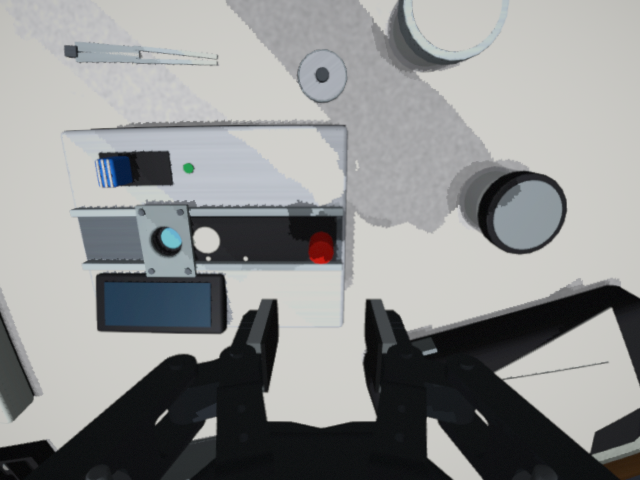

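The blue lens shows in the port at (167,238), and the tile has moved 30 mm past it to (206,240). The blue slide is at rest and nothing touches the instrument.

```bash
python3 -c "
from bench import r
print(r.hand_in())"
```

```text
the job is handed in; nothing more can be done
None
```

The job is handed in at about 17 s of the 56 s allowed: tile stop reached and released, blue slide pushed to its end and back, shutter at its last stop with the port open. The pictures confirm these end states, but no verdict was returned.

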